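Fit up and clamp a box-section corner in the welding jig

ROBOT

A 7-joint arm with a two-finger parallel gripper is mounted at the origin on the work surface. World frame = base frame: x ahead of the robot, y to its left, z up, the work surface at z = 0. Lengths are in m, angles in rad, forces in N, time in s.
With the tool pointing down it reaches from about 0.4 to 0.85 m from the base axis. Payload 10.4 kg.
Tool frame: the origin (TCP) lies between the finger pads; the fingertips stand 11 mm ahead of it and the grasp point (between the pads) lies 8 mm behind it (r.tcp_to_tips is the distance from the TCP to the fingertips, in m); z points along the fingers, y is the line along which they close (so a half turn about z gives the same grasp; the last joint's range is limited). The gripper opens to 87 mm and grips with 3 to 60 N. Pads are 19 mm wide; open, the fingers measure 117 mm over their backs; the gripper's body (75 mm by 190 mm) begins 51 mm behind the grasp point.
Start: joints at [1.091, 0.332, -0.065, 1.46, 0.022, 1.35, -0.088], TCP at [0.276, -0.561, 0.234] pointing down, gripper open.
Joint ranges: [-2.6, 2.6], [-0.5, 2.12], [-1.47, 1.34], [0.16, 2.42], [-1.27, 4.41], [0.06, 2.06], [-2.6, 2.6]. Speed limits (rad/s): [2.22, 2.22, 2.79, 2.79, 3.14, 3.14, 3.14].

INTERFACE

Orientations are given as a unit quaternion [x, y, z, w].
In Python, from bench import r gives the robot as it stands. The module is installed in compiled form; this text tells all that it offers.
- The arm moves only by the shell command python3 -m crank 'ROWS' [FORCE]. ROWS is JSON, a list of rows, each an object of numbers: "claw": the closure, from -1 (fully open) to 1 (shut); "dx", "dy", "dz": the shift along the tool's x, y, z each as a share of 3 cm, from -1 to 1; "ax", "ay", "az": the turn, a rotation vector about the tool's x, y, z each as a share of 6 degrees, from -1 to 1. A call has 1 to 8 rows; each row shifts and turns the commanded pose from where the row before left it, along the tool's axes as they then stand; what a row does not reach is not made up. A row lasts 1/12 s, in which the tool goes at most 41.7 mm and 7.16 degrees, less where a joint would pass 70% of its speed; a pose out of reach is approached as far as the arm can. A call with a number of a shift or a turn outside -1 to 1 is refused whole. A call with a gripper value outside its range is refused whole. The fingers move at their own pace and stop on an object; FORCE is the grip in N (left out, the last holds). Time passes only in rows, so rows that do not move let the fingers close. It gives the time, the measured TCP pose, the force, the opening and the grip force at its end, in the units of the state.
- r.read_state(): the state, without advancing time (a new reading comes with each control period).
- r.camera(name): name is "scene" or "top" or "wrist"; returns a dict with "color" (384x512x3 uint8, red, green, blue), "mtx" (3x3 intrinsics, pixels), "R" (3x3) and "t" (3): a world point X has camera coordinates R X + t; the wrist camera has in their place "hand_eye" (4x4, takes a point from camera to tool coordinates, whose origin is the TCP and whose axes are the flange's). Camera axes: x right, y down, z forward; pixel columns grow to the right and rows downward; lengths in m; the calibration is good to about 2 mm. A picture is of the moment at which its call begins: read the wrist's pose just before it. There is no depth.
- r.close_job(): hands the job in; it is judged then, once.
The state is a dict: "time": time; "joint_positions": joint angles; "joint_vel": joint speeds; "joint_torque": joint torques, N m; "ee_pos": TCP position; "eef_rot": TCP orientation; "ft_force": force on the tool from outside, world axes, zero at the start; "torque": the same for the moment, N m; "width": finger opening in m; "grip_force": force on a finger pad.
Only numpy, scipy, OpenCV 4.12 (cv2) and the standard library are available. Lean on these libraries where they do the work, as an engineer would, in place of code of your own. Each camera call takes 0.05 s, during which the arm holds its last target. There are 200 camera calls.

TASK

Set up the steel corner for welding, by pushing only: with a fingertip, slide the loose square tube along its fence until its end butts against the side of the tube that is already clamped. Then push the open cam-clamp lever round, away from that joint, until it stops, so that the cam holds the loose tube tight against the fence, and come clear. Do not grip the tube or the lever, nor lift the tube; leave the other clamp locked and the tools lying about undisturbed.

Things in the scene. Friction and masses are not known exactly. Their poses are not given: they have to be found in the camera images.
- jig: Grey steel fixture plate 260 x 330 x 12 mm with a grid of dark holes, bolted to the table, placed and turned differently each time. Origin on the table; x away from the robot at yaw 0, y left, z up; the plate spans x -75 to 185 mm, y -170 to 160 mm. The loose tube's fence is an angle iron fixed on it, upright leg 22 mm high, face at x = 45 mm, from y -60 to 55 mm.
- tube: The loose square steel tube, 30 x 30 x 180 mm, 3 mm wall, about 0.45 kg (slides at 2 to 4 N), lying free on the plate between fence and open cam, along its own y axis (+y end towards the clamped tube). Origin: centre of its underside (12 mm above the table). It starts 15 to 45 mm short of the clamped tube and 1 to 4 mm off the fence.
- tube_nose (a point): Centre of the loose tube's +y end, the end that must butt; 15 mm above the plate.
- tube_tail (a point): Centre of the loose tube's other, free end, which is the end to push on; it sticks out past the fence.
- butt (a point): Point on the side face of the clamped tube where the centre of the loose tube's nose belongs (jig frame 30, 80, 27 mm; axes as the jig's). The clamped tube, 30 x 30 x 150 mm, cannot move; it lies along jig x from 15 to 165 mm, that side face at y = 80 mm.
- pivot (a point): Point on the vertical pivot axis of the open cam clamp, 58 mm above the table (jig frame -14.5, 0, 58 mm). Under the lever, at the height of the tube, sits the steel eccentric, 44 mm across and 8 mm off-centre, which turns with the lever and presses on the loose tube's near side.
- cam (a joint): Open clamp's lever angle, rad: 0 open, growing counter-clockwise from above, stop at 1.70 (clamped). A 12 mm rod pointing, from jig x, in direction 2.88 + joint value: to the robot at 0, back along the loose tube away from the joint at 1.70. Rod axis 55 mm above the table near the pivot, 60 at the knob. Takes 2 N at the knob, up to 10 N from 1.4 on as the cam bites; stays where left.
- cam_knob (a point): Centre of the black ball knob, 28 mm across, on the open clamp's lever, 120 mm from the pivot, 60 mm above the table.
- locked_cam (a joint): Angle of the other clamp's lever, which holds the clamped tube inside the corner: locked at about 1.7; leave it.
- offcut: Short piece of the same square tube, 50 mm long, lying on the jig plate.
- fixture_pin: Dark steel fixture pin, 26 mm across, 50 mm high, standing on the jig plate.
- magnet_square: Red magnetic welding square, 75 mm high and long, 16 mm thick, standing on the table.
- chipping_hammer: Chipping hammer with wooden shaft, about 250 mm long, lying on the table.
- wire_brush: Wire brush with wooden back, 260 mm long, lying bristles down.
- spray_tin: Plain spray tin, 65 mm across, 190 mm high.
- rod_tin: Open tin of welding rods, 72 mm across, rods up to 190 mm.
- pipe_ring: Short length of pipe, 60 mm across, 28 mm high, standing on end.

How it is judged:
By the outcome, as a careful person would: the job done as asked, in the order asked, and still so for the second after the job is handed in, with the robot touching nothing.
It also fails if it takes over 53 s, if anything falls off the work surface, if the arm or the gripper's body presses on something with over 40 N, if the wrist force passes 120 N, or if a joint passes its speed limit or range.

## Working session

There is one attempt and no reset: what is moved stays moved. The work goes in short steps, Python scripts to look and compute and a shell command to move; the robot and the scene stay as the last step left them, time stands still between calls to the robot, and variables do not carry over. Pictures are saved under pics/ and viewed, at most 10 in all, crops included, and the job is handed in when it is done.

```bash
mkdir -p pics; python3 - <<'E'
from bench import r
import cv2,pickle
s=r.read_state();print(s['time'],s['ee_pos'],s['eef_rot'],s['width'],r.tcp_to_tips)
d={}
for n in('scene','top'):
    c=r.camera(n);d[n]=c;print(n,c['mtx'].tolist() if hasattr(c['mtx'],'tolist') else c['mtx'],c['R'],c['t'])
    cv2.imwrite(f'pics/{n}0.png',cv2.resize(c['color'][:,:,::-1],(768,576),interpolation=cv2.INTER_CUBIC))
pickle.dump(d,open('c0.pkl','wb'))
E
```

```text
0.0 [ 0.27552114 -0.56058561  0.23277451] [ 9.74025922e-01  2.26435473e-01 -1.89153490e-04 -6.66743763e-04] 0.0871163150918393 0.011
scene [[363.23959699259564, 0.0, 255.8339910155984], [0.0, 363.23959699259564, 192.5976735380425], [0.0, 0.0, 1.0]] [[-0.68248218  0.73084533 -0.00911988]
 [ 0.4235779   0.38531774 -0.81982437]
 [-0.59565076 -0.56337851 -0.57254242]] [ 0.35504577 -0.17648156  1.66457413]
top [[420.2968701546362, 0.0, 249.39534120915613], [0.0, 420.2968701546362, 197.6928407086906], [0.0, 0.0, 1.0]] [[-0.01497344 -0.99983188 -0.01058352]
 [-0.98016822  0.01676909 -0.19745649]
 [ 0.19760077  0.00741703 -0.98025452]] [0.03210037 0.5650623  1.13662717]
```

View pics/top0.png

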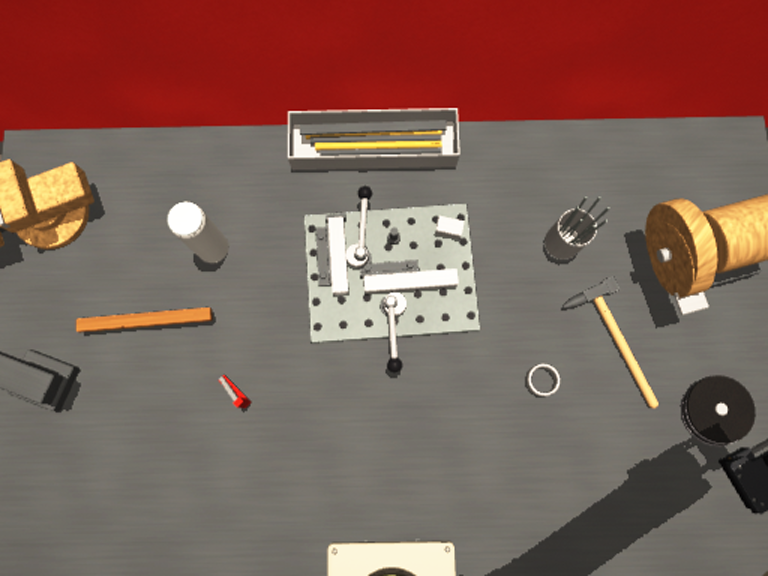

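View pics/scene0.png

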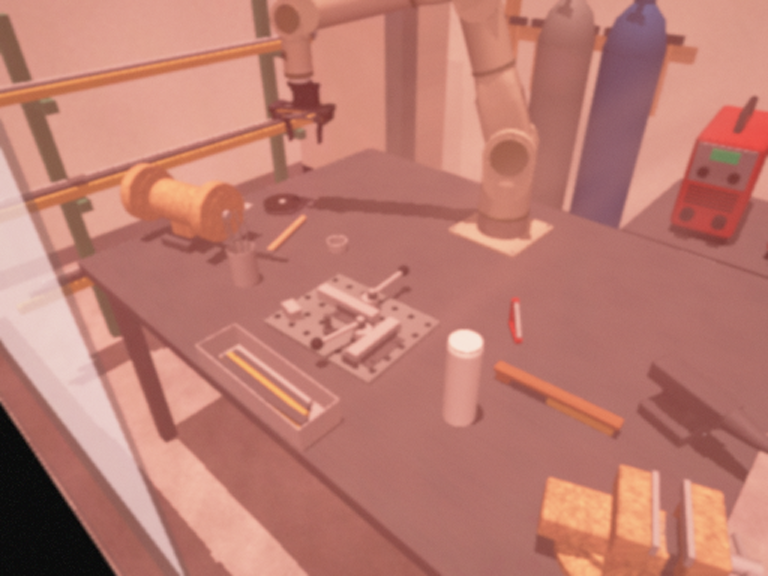

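The top view shows the jig at about (305–480, 205–340) in the doubled-1.5 picture. The loose tube runs from (365,283) to (458,277), the open lever knob is at (394,366), and the clamped tube is at left (337,255). I'll enlarge this area.

```bash
python3 - <<'E'
import cv2,pickle
c=pickle.load(open('c0.pkl','rb'))['top']['color'][125:255,195:329,::-1]
cv2.imwrite('pics/crop0.png',cv2.resize(c,None,fx=4.5,fy=4.5,interpolation=cv2.INTER_CUBIC))
E
```

```text
(no output)
```

View pics/crop0.png

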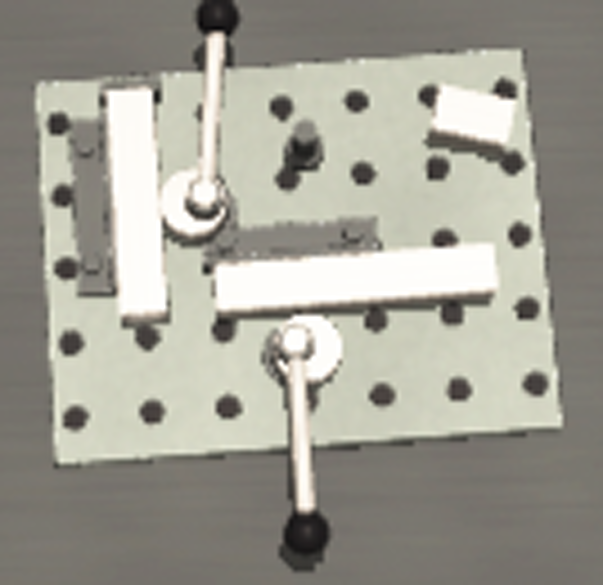

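Crop readings: plate corners at (36,82), (522,49), (562,427) and (57,465). The tube's top runs from nose (217,264)-(217,311) to tail (495,243)-(497,294). The pivot cap is at (296,340) and the knob at (306,531).

```bash
cat > h.py <<'E'
import numpy as np,pickle
from scipy.optimize import least_squares
def px(u,v,k=4.5,x0=195,y0=125): return np.array([x0+(u+.5)/k-.5,y0+(v+.5)/k-.5])
def back(c,p,z):
    K,R,t=map(np.array,(c['mtx'],c['R'],c['t']));d=R.T@np.linalg.solve(K,[*p,1]);o=-R.T@t
    return o+d*(z-o[2])/d[2]
def J(p,q): # jig->world xy
    c,s=np.cos(p[2]),np.sin(p[2]);q=np.atleast_2d(q);return np.c_[p[0]+c*q[:,0]-s*q[:,1],p[1]+s*q[:,0]+c*q[:,1]]
def Ji(p,w):
    c,s=np.cos(p[2]),np.sin(p[2]);d=np.atleast_2d(w)[:,:2]-p[:2];return np.c_[c*d[:,0]+s*d[:,1],-s*d[:,0]+c*d[:,1]]
E
python3 - <<'E'
from h import *
np.set_printoptions(precision=4,suppress=True)
c=pickle.load(open('c0.pkl','rb'))['top']
print('cam',-np.array(c['R']).T@c['t'])
m=np.array([[.185,.16],[.185,-.17],[-.075,-.17],[-.075,.16]])
w=np.array([back(c,px(*p),.012)[:2] for p in[(36,82),(522,49),(562,427),(57,465)]])
s=least_squares(lambda p:(J(p,m)-w).ravel(),[.6,0,0]);p=s.x;print(p,s.fun)
np.save('jig.npy',p)
for n,q,z in[('noseF',(217,264),.042),('noseN',(217,311),.042),('tailF',(495,243),.042),('tailN',(497,294),.042),('pivotcap',(296,340),.062),('knob',(306,531),.06),('offcut',(473,115),.042),('lknob',(218,14),.06)]:
    b=back(c,px(*q),z);print(n,b[:2],Ji(p,b)[0])
for n,q in [('butt',(.03,.08)),('pivot',(-.0145,0)),('fence',(.045,-.06))]:print(n,J(p,q)[0])
E
```

```text
cam [0.3297 0.0142 1.2261]
[ 0.5706 -0.0069  0.0567] [-0.0002  0.0007  0.0013 -0.001  -0.0009 -0.0011 -0.0002  0.0014]
noseF [0.6113 0.0415] [0.0434 0.046 ]
noseN [0.5804 0.0419] [0.0126 0.0481]
tailF [ 0.6221 -0.1376] [ 0.044  -0.1334]
tailN [ 0.5885 -0.1375] [ 0.0104 -0.1314]
pivotcap [ 0.5567 -0.0079] [-0.0139 -0.0002]
knob [ 0.4373 -0.0117] [-0.1334  0.0028]
offcut [ 0.7083 -0.1268] [ 0.1307 -0.1275]
lknob [0.7742 0.0384] [0.2058 0.0337]
butt [0.596  0.0747]
pivot [ 0.5561 -0.0077]
fence [ 0.6189 -0.0642]
```

The fit agrees to about 1 mm: the pivot cap and tube size match, the gap is about 33 mm, and the lever starts near 0.2 rad. First I'll square the tool to the jig and close the fingers, then head for the tail.

```bash
python3 -m crank '[{"claw":1,"az":0.955},{"claw":1,"az":0.955},{"claw":1,"az":0.955},{"claw":1,"az":0.955},{"claw":1},{"claw":1}]' 20; python3 -m crank '[{"claw":1,"dx":0.9,"dy":-0.9},{"claw":1,"dx":0.9,"dy":-0.9},{"claw":1,"dx":0.9,"dy":-0.9},{"claw":1,"dx":0.9,"dy":-0.9},{"claw":1,"dx":0.9,"dy":-0.9},{"claw":1,"dx":0.9,"dy":-0.9},{"claw":1,"dx":0.9,"dy":-0.9},{"claw":1}]'; cat >> h.py <<'E'
def st():
    from bench import r
    from scipy.spatial.transform import Rotation as Ro
    s=r.read_state();p=np.load('jig.npy');M=Ro.from_quat(s['eef_rot']).as_matrix()
    print('t',round(s['time'],2),'jig',Ji(p,s['ee_pos'])[0].round(4),'z',round(s['ee_pos'][2],4),'yawerr',round(np.degrees(np.arctan2(M[1,0],M[0,0])-p[2]),2),'zax',M[:,2].round(3),'F',np.round(s['ft_force'],1),'w',round(s['width'],4))
E
python3 -c "from h import *;st()"
```

```text
t 0.1 jig [-0.326  -0.5361] z 0.2328 yawerr 22.93 zax [-0.001  0.001 -1.   ] F [-1.   1.   0.2] w 0.087invalid input at $[0]: expected keys claw, dx, dy, dz, ax, ay, az
invalid input at $[0]: expected keys claw, dx, dy, dz, ax, ay, az
```

Every row needs all the keys.

```bash
python3 -m crank '[{"claw":1,"dx":0,"dy":0,"dz":0,"ax":0,"ay":0,"az":0.955},{"claw":1,"dx":0,"dy":0,"dz":0,"ax":0,"ay":0,"az":0.955},{"claw":1,"dx":0,"dy":0,"dz":0,"ax":0,"ay":0,"az":0.955},{"claw":1,"dx":0,"dy":0,"dz":0,"ax":0,"ay":0,"az":0.955},{"claw":1,"dx":0,"dy":0,"dz":0,"ax":0,"ay":0,"az":0},{"claw":1,"dx":0,"dy":0,"dz":0,"ax":0,"ay":0,"az":0}]' 20; python3 -m crank '[{"claw":1,"dx":0.9,"dy":-0.9,"dz":0,"ax":0,"ay":0,"az":0},{"claw":1,"dx":0.9,"dy":-0.9,"dz":0,"ax":0,"ay":0,"az":0},{"claw":1,"dx":0.9,"dy":-0.9,"dz":0,"ax":0,"ay":0,"az":0},{"claw":1,"dx":0.9,"dy":-0.9,"dz":0,"ax":0,"ay":0,"az":0},{"claw":1,"dx":0.9,"dy":-0.9,"dz":0,"ax":0,"ay":0,"az":0},{"claw":1,"dx":0.9,"dy":-0.9,"dz":0,"ax":0,"ay":0,"az":0},{"claw":1,"dx":0,"dy":0,"dz":0,"ax":0,"ay":0,"az":0},{"claw":1,"dx":0,"dy":0,"dz":0,"ax":0,"ay":0,"az":0}]'; 
python3 -c "from h import *;st()"
```

```text
time: 0.6
ee_pos: [0.2757, -0.5607, 0.2332]
eef_rot: [1.0, 0.03, -0.0, -0.0]
ft_force: [-0.0, 0.7, 0.4]
width: 0.055
grip_force: 0.0
time: 1.27
ee_pos: [0.4301, -0.3877, 0.2336]
eef_rot: [0.999, 0.032, 0.0, -0.0]
ft_force: [-0.2, 0.2, 0.8]
width: 0.0036
grip_force: 0.0
t 1.27 jig [-0.1619 -0.3723] z 0.2336 yawerr 0.48 zax [ 0.  0. -1.] F [-0.2  0.2  0.8] w 0.0036
```

```bash
python3 -m crank '[{"claw":1,"dx":0.9,"dy":-0.9,"dz":0,"ax":0,"ay":0,"az":0.08},{"claw":1,"dx":0.9,"dy":-0.9,"dz":0,"ax":0,"ay":0,"az":0},{"claw":1,"dx":0.9,"dy":-0.9,"dz":0,"ax":0,"ay":0,"az":0},{"claw":1,"dx":0.9,"dy":-0.9,"dz":0,"ax":0,"ay":0,"az":0},{"claw":1,"dx":0.9,"dy":-0.9,"dz":0,"ax":0,"ay":0,"az":0},{"claw":1,"dx":0.9,"dy":-0.9,"dz":0,"ax":0,"ay":0,"az":0},{"claw":1,"dx":0.9,"dy":-0.9,"dz":0,"ax":0,"ay":0,"az":0},{"claw":1,"dx":0,"dy":0,"dz":0,"ax":0,"ay":0,"az":0}]' 20; python3 -m crank '[{"claw":1,"dx":0,"dy":0,"dz":0.9,"ax":0,"ay":0,"az":0},{"claw":1,"dx":0,"dy":0,"dz":0.9,"ax":0,"ay":0,"az":0},{"claw":1,"dx":0,"dy":0,"dz":0.9,"ax":0,"ay":0,"az":0},{"claw":1,"dx":0,"dy":0,"dz":0.9,"ax":0,"ay":0,"az":0},{"claw":1,"dx":0,"dy":0,"dz":0.9,"ax":0,"ay":0,"az":0},{"claw":1,"dx":0,"dy":0,"dz":0.9,"ax":0,"ay":0,"az":0},{"claw":1,"dx":0,"dy":0,"dz":0,"ax":0,"ay":0,"az":0},{"claw":1,"dx":0,"dy":0,"dz":0,"ax":0,"ay":0,"az":0}]'; 
python3 - <<'E'
from h import *;st()
from bench import r
import cv2
c=r.camera('top');pickle.dump(c,open('c1.pkl','wb'))
cv2.imwrite('pics/crop1.png',cv2.resize(c['color'][125:255,215:349,::-1],None,fx=4.5,fy=4.5,interpolation=cv2.INTER_CUBIC))
E
```

```text
time: 1.93
ee_pos: [0.6113, -0.1846, 0.2329]
eef_rot: [1.0, 0.029, 0.001, -0.002]
ft_force: [1.4, 0.9, 0.3]
width: 0.0003
grip_force: 0.0
time: 2.6
ee_pos: [0.6064, -0.193, 0.0707]
eef_rot: [1.0, 0.024, -0.001, -0.0]
ft_force: [1.2, 0.7, 1.4]
width: -0.0001
grip_force: 0.0
t 2.6 jig [ 0.0252 -0.1878] z 0.0707 yawerr -0.47 zax [-0.003  0.    -1.   ] F [1.2 0.7 1.4] w -0.0001
```

View pics/crop1.png

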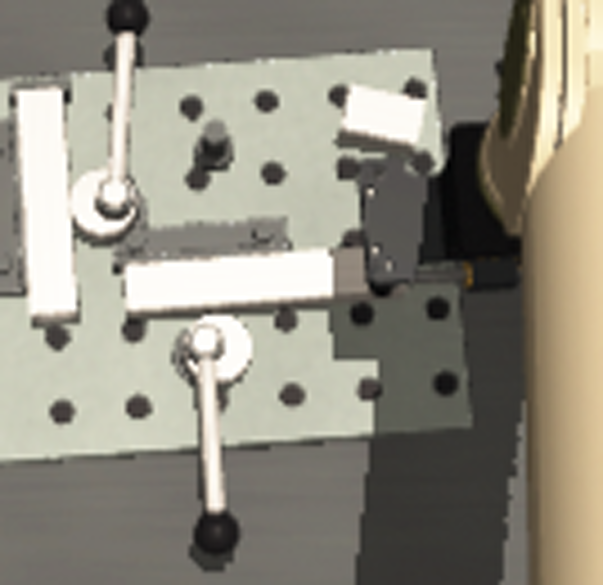

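The finger is poised beyond the tail, with nothing else in its way (tail end at about (375,265) in the crop). I'll go down and advance.

```bash
python3 -m crank '[{"claw":1,"dx":0.04,"dy":0,"dz":0.6,"ax":0,"ay":0,"az":-0.08},{"claw":1,"dx":0.04,"dy":0,"dz":0.5,"ax":0,"ay":0,"az":0},{"claw":1,"dx":0,"dy":0,"dz":0.22,"ax":0,"ay":0,"az":0},{"claw":1,"dx":0,"dy":0,"dz":0,"ax":0,"ay":0,"az":0},{"claw":1,"dx":0,"dy":0,"dz":0,"ax":0,"ay":0,"az":0}]'; python3 -c "from h import *;st()"
python3 -m crank '[{"claw":1,"dx":0,"dy":-0.4,"dz":0,"ax":0,"ay":0,"az":0},{"claw":1,"dx":0,"dy":-0.4,"dz":0,"ax":0,"ay":0,"az":0},{"claw":1,"dx":0,"dy":-0.2,"dz":0,"ax":0,"ay":0,"az":0},{"claw":1,"dx":0,"dy":-0.1,"dz":0,"ax":0,"ay":0,"az":0},{"claw":1,"dx":0,"dy":-0.1,"dz":0,"ax":0,"ay":0,"az":0},{"claw":1,"dx":0,"dy":0,"dz":0,"ax":0,"ay":0,"az":0}]'; python3 -c "from h import *;st()"
```

```text
time: 3.07
ee_pos: [0.6101, -0.1919, 0.0323]
eef_rot: [1.0, 0.028, -0.0, 0.0]
ft_force: [0.1, -1.2, 0.6]
width: 0.0005
grip_force: 0.0
t 3.07 jig [ 0.029  -0.1869] z 0.0323 yawerr 0.0 zax [-0. -0. -1.] F [ 0.1 -1.2  0.6] w 0.0005
time: 3.57
ee_pos: [0.6081, -0.1549, 0.0322]
eef_rot: [1.0, 0.029, 0.0, -0.0]
ft_force: [0.7, 0.6, -0.1]
width: 0.0006
grip_force: 0.0
t 3.57 jig [ 0.0291 -0.1499] z 0.0322 yawerr 0.06 zax [ 0.  0. -1.] F [ 0.7  0.6 -0.1] w 0.0006
```

```bash
python3 -m crank '[{"claw":1,"dx":0,"dy":-0.1,"dz":0,"ax":0,"ay":0,"az":0},{"claw":1,"dx":0,"dy":-0.1,"dz":0,"ax":0,"ay":0,"az":0},{"claw":1,"dx":0,"dy":-0.1,"dz":0,"ax":0,"ay":0,"az":0}]'; python3 -m crank '[{"claw":1,"dx":0,"dy":-0.1,"dz":0,"ax":0,"ay":0,"az":0},{"claw":1,"dx":0,"dy":-0.1,"dz":0,"ax":0,"ay":0,"az":0},{"claw":1,"dx":0,"dy":-0.1,"dz":0,"ax":0,"ay":0,"az":0},{"claw":1,"dx":0,"dy":-0.1,"dz":0,"ax":0,"ay":0,"az":0},{"claw":1,"dx":0,"dy":-0.1,"dz":0,"ax":0,"ay":0,"az":0}]'; python3 -c "from h import *;st()"
```

```text
time: 3.82
ee_pos: [0.6074, -0.147, 0.0319]
eef_rot: [1.0, 0.028, -0.0, 0.0]
ft_force: [0.2, -5.3, -0.5]
width: 0.0004
grip_force: 2.2
time: 4.23
ee_pos: [0.6066, -0.1317, 0.0319]
eef_rot: [1.0, 0.028, 0.0, 0.0]
ft_force: [-0.3, -3.4, -0.4]
width: 0.0003
grip_force: 1.1
t 4.23 jig [ 0.0289 -0.1267] z 0.0319 yawerr -0.0 zax [ 0. -0. -1.] F [-0.3 -3.4 -0.4] w 0.0003
```

Contact, and the tube is sliding at about 3–5 N. I'll continue in small steps to the stop.

```bash
python3 -m crank '[{"claw":1,"dx":0,"dy":-0.1,"dz":0,"ax":0,"ay":0,"az":0},{"claw":1,"dx":0,"dy":-0.1,"dz":0,"ax":0,"ay":0,"az":0},{"claw":1,"dx":0,"dy":-0.05,"dz":0,"ax":0,"ay":0,"az":0}]'|grep force:; python3 -m crank '[{"claw":1,"dx":0,"dy":-0.05,"dz":0,"ax":0,"ay":0,"az":0},{"claw":1,"dx":0,"dy":-0.05,"dz":0,"ax":0,"ay":0,"az":0},{"claw":1,"dx":0,"dy":-0.05,"dz":0,"ax":0,"ay":0,"az":0}]'|grep ft_f; python3 -c "from h import *;st()"
```

```text
ft_force: [-0.1, -1.8, -1.1]
grip_force: 1.0
ft_force: [-0.6, -1.9, -1.5]
t 4.73 jig [ 0.0289 -0.1148] z 0.0319 yawerr -0.0 zax [ 0. -0. -1.] F [-0.6 -1.9 -1.5] w 0.0005
```

```bash
for i in 1; do python3 -m crank '[{"claw":1,"dx":0,"dy":-0.05,"dz":0,"ax":0,"ay":0,"az":0},{"claw":1,"dx":0,"dy":-0.05,"dz":0,"ax":0,"ay":0,"az":0}]'|grep ft_f; done; python3 -c "from h import *;st()"; python3 -m crank '[{"claw":1,"dx":0,"dy":-0.05,"dz":0,"ax":0,"ay":0,"az":0}]'|grep ft_f;  python3 -c "from h import *;st()"
```

```text
ft_force: [0.5, -1.9, -0.5]
t 4.9 jig [ 0.0288 -0.1117] z 0.0319 yawerr -0.0 zax [-0. -0. -1.] F [ 0.5 -1.9 -0.5] w 0.0003
ft_force: [1.3, -1.4, -0.6]
t 4.98 jig [ 0.0289 -0.1102] z 0.032 yawerr 0.0 zax [ 0. -0. -1.] F [ 1.3 -1.4 -0.6] w 0.0005
```

```bash
python3 -m crank '[{"claw":1,"dx":0,"dy":-0.04,"dz":0,"ax":0,"ay":0,"az":0},{"claw":1,"dx":0,"dy":-0.04,"dz":0,"ax":0,"ay":0,"az":0}]'|grep ft_f; python3 -m crank '[{"claw":1,"dx":0,"dy":-0.04,"dz":0,"ax":0,"ay":0,"az":0},{"claw":1,"dx":0,"dy":-0.04,"dz":0,"ax":0,"ay":0,"az":0}]'|grep ft_f;  python3 - <<'E'
from h import *;st()
from bench import r
import cv2
c=r.camera('top');pickle.dump(c,open('c2.pkl','wb'))
cv2.imwrite('pics/crop2.png',cv2.resize(c['color'][145:215,195:315,::-1],None,fx=6.5,fy=6.5,interpolation=cv2.INTER_CUBIC))
E
```

```text
ft_force: [0.3, -9.2, -0.9]
ft_force: [1.4, -16.1, -0.4]
t 5.32 jig [ 0.0285 -0.1095] z 0.0321 yawerr -0.15 zax [ 0.    -0.005 -1.   ] F [  1.4 -16.1  -0.4] w 0.0007
```

View pics/crop2.png

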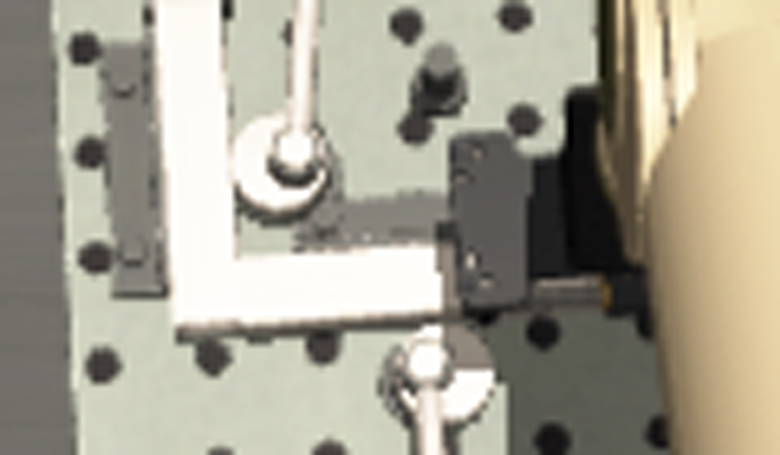

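The nose butts squarely on the clamped tube, with the joint at about (235,290) in the crop, and the push has risen to 16 N. I'll back off, go up, and cross to the lever's far side.

```bash
python3 -m crank '[{"claw":1,"dx":0,"dy":0.3,"dz":0,"ax":0,"ay":0,"az":0},{"claw":1,"dx":0,"dy":0.7,"dz":0,"ax":0,"ay":0,"az":0},{"claw":1,"dx":0,"dy":0,"dz":-1,"ax":0,"ay":0,"az":0},{"claw":1,"dx":0,"dy":0,"dz":-1,"ax":0,"ay":0,"az":0},{"claw":1,"dx":0,"dy":0,"dz":-1,"ax":0,"ay":0,"az":0},{"claw":1,"dx":0,"dy":0,"dz":-1,"ax":0,"ay":0,"az":0},{"claw":1,"dx":0,"dy":0,"dz":0,"ax":0,"ay":0,"az":0}]'|grep -E 'ft|ee'; python3 -m crank '[{"claw":1,"dx":-0.63,"dy":-0.88,"dz":0,"ax":0,"ay":0,"az":0},{"claw":1,"dx":-0.63,"dy":-0.88,"dz":0,"ax":0,"ay":0,"az":0},{"claw":1,"dx":-0.63,"dy":-0.88,"dz":0,"ax":0,"ay":0,"az":0},{"claw":1,"dx":-0.63,"dy":-0.88,"dz":0,"ax":0,"ay":0,"az":0},{"claw":1,"dx":-0.63,"dy":-0.88,"dz":0,"ax":0,"ay":0,"az":0},{"claw":1,"dx":-0.63,"dy":-0.88,"dz":0,"ax":0,"ay":0,"az":0},{"claw":1,"dx":-0.63,"dy":-0.88,"dz":0,"ax":0,"ay":0,"az":0},{"claw":1,"dx":0,"dy":0,"dz":0,"ax":0,"ay":0,"az":0}]'|grep ft_f;  python3 - <<'E'
from h import *;st()
from bench import r
import cv2
c=r.camera('top');pickle.dump(c,open('c3.pkl','wb'))
E
```

```text
ee_pos: [0.6103, -0.1401, 0.1588]
eef_rot: [1.0, 0.029, 0.005, 0.001]
ft_force: [1.7, -0.1, 0.0]
ft_force: [1.6, 0.4, 0.8]
t 6.62 jig [-0.1062  0.055 ] z 0.1521 yawerr 0.42 zax [-0.001  0.001 -1.   ] F [1.6 0.4 0.8] w 0.0003
```

```bash
python3 -m crank '[{"claw":1,"dx":0,"dy":0,"dz":0.9,"ax":0,"ay":0,"az":0},{"claw":1,"dx":0,"dy":0,"dz":0.9,"ax":0,"ay":0,"az":0},{"claw":1,"dx":0,"dy":0,"dz":0.9,"ax":0,"ay":0,"az":0},{"claw":1,"dx":0,"dy":0,"dz":0.6,"ax":0,"ay":0,"az":0},{"claw":1,"dx":0,"dy":0,"dz":0,"ax":0,"ay":0,"az":0},{"claw":1,"dx":0,"dy":0,"dz":0,"ax":0,"ay":0,"az":0}]'|grep -E 'ft|ee'; python3 -m crank '[{"claw":1,"dx":0,"dy":0.4,"dz":0,"ax":0,"ay":0,"az":0},{"claw":1,"dx":0,"dy":0.3,"dz":0,"ax":0,"ay":0,"az":0},{"claw":1,"dx":0,"dy":0.2,"dz":0,"ax":0,"ay":0,"az":0},{"claw":1,"dx":0,"dy":0.1,"dz":0,"ax":0,"ay":0,"az":0},{"claw":1,"dx":0,"dy":0.1,"dz":0,"ax":0,"ay":0,"az":0},{"claw":1,"dx":0,"dy":0,"dz":0,"ax":0,"ay":0,"az":0}]'|grep ft_f;  python3 - <<'E'
from h import *;st()
# arc plan: tool deltas (dx,dy in 3cm units) from lever angle 3.12 to 4.60
P=np.array([-.0145,0]);r=.09
def tcp(a,d=.016):
    u=np.array([np.cos(a),np.sin(a)]);n=np.array([-u[1],u[0]]);return P+r*u-d*n
for a in np.arange(3.12,4.61,.148):
    rel=a-np.pi; d=.006+.01*(abs(np.cos(rel))+abs(np.sin(rel)));print(round(a-2.88,2),tcp(a,d).round(4))
E
```

```text
ee_pos: [0.4644, 0.0364, 0.0527]
eef_rot: [1.0, 0.028, -0.001, -0.0]
ft_force: [-0.0, -0.1, 1.2]
ft_force: [0.0, 0.2, 0.1]
t 7.67 jig [-0.1031  0.0159] z 0.0534 yawerr -0.03 zax [ 0.001 -0.    -1.   ] F [0.  0.2 0.1] w 0.0006
0.24 [-0.1041  0.0182]
0.39 [-0.1059  0.0057]
0.54 [-0.1061 -0.0067]
0.68 [-0.1045 -0.0194]
0.83 [-0.101  -0.0319]
0.98 [-0.0955 -0.0441]
1.13 [-0.0881 -0.0556]
1.28 [-0.0788 -0.066 ]
1.42 [-0.0678 -0.075 ]
1.57 [-0.0553 -0.0823]
1.72 [-0.0415 -0.0875]
```

```bash
python3 -m crank '[{"claw":1,"dx":-0.02,"dy":0.2,"dz":0,"ax":0,"ay":0,"az":0},{"claw":1,"dx":-0.02,"dy":0.2,"dz":0,"ax":0,"ay":0,"az":0},{"claw":1,"dx":-0.02,"dy":0.2,"dz":0,"ax":0,"ay":0,"az":0},{"claw":1,"dx":-0.02,"dy":0.2,"dz":0,"ax":0,"ay":0,"az":0}]'|grep ft; python3 -m crank '[{"claw":1,"dx":0,"dy":0.2,"dz":0,"ax":0,"ay":0,"az":0},{"claw":1,"dx":0.02,"dy":0.2,"dz":0,"ax":0,"ay":0,"az":0},{"claw":1,"dx":0.04,"dy":0.2,"dz":0,"ax":0,"ay":0,"az":0},{"claw":1,"dx":0.06,"dy":0.2,"dz":0,"ax":0,"ay":0,"az":0}]'|grep ft_f;  python3 - <<'E'
from h import *;st()
E
```

```text
ft_force: [1.5, 3.4, -0.3]
ft_force: [-0.1, 3.6, -0.6]
t 8.33 jig [-0.1024 -0.0323] z 0.0528 yawerr -0.0 zax [-0.001 -0.    -1.   ] F [-0.1  3.6 -0.6] w 0.0005
```

```bash
python3 -m crank '[{"claw":1,"dx":0.09,"dy":0.2,"dz":0,"ax":0,"ay":0,"az":0},{"claw":1,"dx":0.11,"dy":0.2,"dz":0,"ax":0,"ay":0,"az":0},{"claw":1,"dx":0.13,"dy":0.19,"dz":0,"ax":0,"ay":0,"az":0},{"claw":1,"dx":0.14,"dy":0.19,"dz":0,"ax":0,"ay":0,"az":0}]'|grep ft; python3 -m crank '[{"claw":1,"dx":0.15,"dy":0.18,"dz":0,"ax":0,"ay":0,"az":0},{"claw":1,"dx":0.17,"dy":0.17,"dz":0,"ax":0,"ay":0,"az":0},{"claw":1,"dx":0.18,"dy":0.15,"dz":0,"ax":0,"ay":0,"az":0},{"claw":1,"dx":0.18,"dy":0.14,"dz":0,"ax":0,"ay":0,"az":0}]'|grep ft_f;  python3 - <<'E'
from h import *;st()
E
```

```text
ft_force: [-0.3, 4.9, -0.2]
ft_force: [-4.7, 7.5, 1.2]
t 9.0 jig [-0.0681 -0.0741] z 0.0525 yawerr 0.03 zax [-0.002  0.001 -1.   ] F [-4.7  7.5  1.2] w 0.0009
```

```bash
python3 -m crank '[{"claw":1,"dx":0.14,"dy":0.1,"dz":0,"ax":0,"ay":0,"az":0},{"claw":1,"dx":0.14,"dy":0.09,"dz":0,"ax":0,"ay":0,"az":0},{"claw":1,"dx":0.15,"dy":0.08,"dz":0,"ax":0,"ay":0,"az":0}]'|grep ft_; python3 -m crank '[{"claw":1,"dx":0.1,"dy":0.05,"dz":0,"ax":0,"ay":0,"az":0},{"claw":1,"dx":0.1,"dy":0.04,"dz":0,"ax":0,"ay":0,"az":0}]'|grep ft_f;  python3 - <<'E'
from h import *;st()
E
```

```text
ft_force: [-7.1, 8.4, 1.9]
ft_force: [-9.1, 10.4, 4.0]
t 9.42 jig [-0.0505 -0.0838] z 0.0519 yawerr 0.06 zax [-0.005  0.002 -1.   ] F [-9.1 10.4  4. ] w 0.0005
```

Some of that force runs along the rod, so I'll push only in x and ease back slightly in y.

```bash
python3 -m crank '[{"claw":1,"dx":0.08,"dy":-0.06,"dz":0,"ax":0,"ay":0,"az":0},{"claw":1,"dx":0.08,"dy":-0.03,"dz":0,"ax":0,"ay":0,"az":0},{"claw":1,"dx":0.08,"dy":0,"dz":0,"ax":0,"ay":0,"az":0}]'|grep ft_; python3 -c "from h import *;st()";python3 -m crank '[{"claw":1,"dx":0.08,"dy":0,"dz":0,"ax":0,"ay":0,"az":0},{"claw":1,"dx":0.06,"dy":0,"dz":0,"ax":0,"ay":0,"az":0}]'|grep ft_f;  python3 - <<'E'
from h import *;st()
E
```

```text
ft_force: [-15.3, -2.6, 7.9]
t 9.67 jig [-0.0449 -0.0844] z 0.0518 yawerr -0.1 zax [-0.008 -0.002 -1.   ] F [-15.3  -2.6   7.9] w 0.0005
ft_force: [-33.3, -0.6, 22.7]
t 9.83 jig [-0.0434 -0.0846] z 0.0514 yawerr -0.14 zax [-0.014 -0.002 -1.   ] F [-33.3  -0.6  22.7] w -0.0
```

A sharp rise to 33 N near the predicted end position suggests the stop. I'll back off, rise clear and look.

```bash
python3 -m crank '[{"claw":1,"dx":0,"dy":0,"dz":0,"ax":0,"ay":0,"az":0},{"claw":1,"dx":0,"dy":0,"dz":0,"ax":0,"ay":0,"az":0}]'|grep ft_; python3 -c "from h import *;st()"
python3 -m crank '[{"claw":1,"dx":-0.2,"dy":0,"dz":0,"ax":0,"ay":0,"az":0},{"claw":1,"dx":-0.6,"dy":0,"dz":0,"ax":0,"ay":0,"az":0},{"claw":1,"dx":-0.8,"dy":0,"dz":0,"ax":0,"ay":0,"az":0},{"claw":1,"dx":-0.8,"dy":0,"dz":-0.8,"ax":0,"ay":0,"az":0},{"claw":1,"dx":-0.8,"dy":0,"dz":-0.9,"ax":0,"ay":0,"az":0},{"claw":1,"dx":-0.5,"dy":0,"dz":-1,"ax":0,"ay":0,"az":0},{"claw":1,"dx":0,"dy":0.9,"dz":-1,"ax":0,"ay":0,"az":0},{"claw":1,"dx":0,"dy":0.9,"dz":-1,"ax":0,"ay":0,"az":0}]'|grep ft_
python3 -m crank '[{"claw":1,"dx":0,"dy":1,"dz":0,"ax":0,"ay":0,"az":0},{"claw":1,"dx":0,"dy":1,"dz":0,"ax":0,"ay":0,"az":0},{"claw":1,"dx":0,"dy":1,"dz":0,"ax":0,"ay":0,"az":0},{"claw":1,"dx":0,"dy":1,"dz":0,"ax":0,"ay":0,"az":0},{"claw":1,"dx":0,"dy":1,"dz":0,"ax":0,"ay":0,"az":0},{"claw":1,"dx":0,"dy":0,"dz":0,"ax":0,"ay":0,"az":0}]'|grep ft_
python3 - <<'E'
from h import *;st()
from bench import r
import cv2
c=r.camera('top');pickle.dump(c,open('c4.pkl','wb'))
cv2.imwrite('pics/crop4.png',cv2.resize(c['color'][125:255,195:329,::-1],None,fx=4.5,fy=4.5,interpolation=cv2.INTER_CUBIC))
E
```

```text
ft_force: [-27.9, -1.5, 18.0]
t 10.0 jig [-0.0436 -0.0846] z 0.0515 yawerr -0.15 zax [-0.014 -0.002 -1.   ] F [-27.9  -1.5  18. ] w 0.0005
ft_force: [2.3, -0.7, -0.0]
ft_force: [-0.8, 0.0, -1.1]
t 11.17 jig [-0.1507 -0.2936] z 0.1937 yawerr -0.43 zax [-0.001 -0.003 -1.   ] F [-0.8  0.  -1.1] w 0.0003
```

View pics/crop4.png

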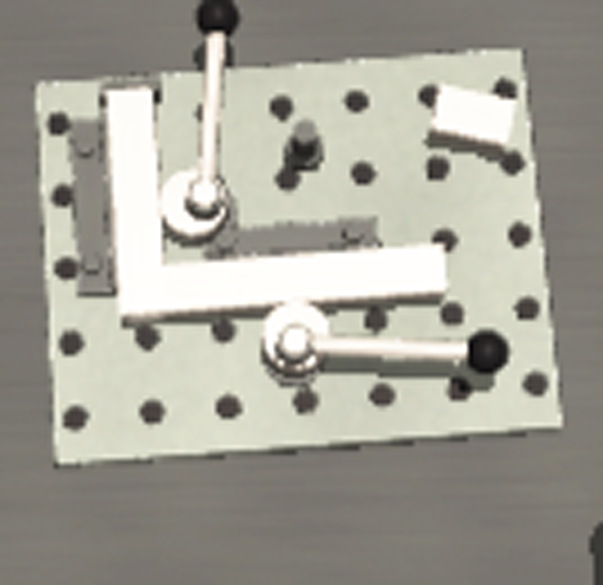

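```bash
python3 - <<'E'
from h import *
p=np.load('jig.npy');c=pickle.load(open('c4.pkl','rb'))
k=Ji(p,back(c,px(487,352),.06))[0];v=Ji(p,back(c,px(296,340),.062))[0];d=k-v
print(k,v,np.hypot(*d),np.arctan2(d[1],d[0])%(2*np.pi)-2.88, np.arctan2(k[1],k[0]+.0145)%(2*np.pi)-2.88)
for q in[(444,244),(444,294)]:print(Ji(p,back(c,px(*q),.042))[0])
E
```

```text
[-0.02995425 -0.11902483] [-0.0138929  -0.00023064] 0.11987504013516068 1.6980007777829522 1.703270800849003
[ 0.04574819 -0.10065973]
[ 0.01292551 -0.09762389]
```

The lever reads 1.70 and is at its stop. The tube tail is at y ≈ -0.100, so it is butted, and its far face is at 0.045, so it is on the fence. The other clamp, the pin and the offcut haven't moved.

```bash
python3 -c "
from bench import r
print(r.close_job())"
```

```text
the job is handed in; nothing more can be done
None
```

The job is handed in: the loose tube is butted against the clamped tube and on its fence, the cam lever is at its stop (measured 1.70 rad), the arm is clear, and it took about 11 s of the 53 s allowed.

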